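# Shift the bench gearbox into third

### The arm

A 6-joint arm with a two-finger parallel gripper is mounted at the origin on the work surface. World frame = base frame: x ahead of the robot, y to its left, z up, the work surface at z = 0. Lengths are in mm, angles in rad, forces in N, time in s.
With the tool pointing down it reaches from about 350 to 875 mm from the base axis. Payload 4.2 kg.
Tool frame: the origin (TCP) lies on the centre line of the jaws, within the pads' length; the fingertips stand 14 mm ahead of it and the grasp point (between the pads) lies 5 mm behind it (tcp_to_tips is the distance from the TCP to the fingertips, in mm); z points along the fingers, y is the direction in which the jaws open and shut (so a half turn about z gives the same grasp; the last joint's range is limited). The gripper opens to 85 mm and grips with 20 to 120 N. Pads are 22 mm wide; open, the fingers measure 114 mm over their backs; the gripper's body (76 mm by 85 mm) begins 54 mm behind the grasp point. The pads swing forward as they close: fully open they stand 13 mm farther back than shut.
Start: joints at [1.394, 0.385, 0.008, 0, -1.194, -0.259], TCP at [263.801, 566.576, 245.312] pointing down, gripper open.
Joint ranges: [-3.14, 3.14], [-1.21, 2.06], [-1.07, 1.41], [-3.16, 2.05], [-2.99, -0.16], [-3.1, 3.1]. Speed limits (rad/s): [2.79, 2.79, 3.14, 3.14, 3.14, 3.14].

### API

Orientations are given as a unit quaternion [x, y, z, w].
In Python, from bench import read_state, get_image, job_done, tcp_to_tips gives the robot as it stands. The module is installed in compiled form; this text tells all that it offers.
- The arm moves only by the tool play_rows, never from a script. Its argument "targets" is a list of rows, each an object of numbers: "gripper": the gripper's target within -1 to 1 (shut at 1, half-way at 0, fully open at -1); "tx", "ty", "tz": the shift along the tool's x, y, z scaled (see below); "spin": the turn about the tool's z scaled (see below). A call has 1 to 12 rows; each row is the pose to reach, as a shift and turn from the pose commanded when the call began, along the tool's axes at that moment; what a row does not reach only later rows make up. The controller multiplies each number of a shift by 0.25 m and each number of a turn by pi/4 rad. A row lasts 1/8 s, in which the tool goes at most 62.5 mm and 10.7 degrees, less where a joint would pass 70% of its speed; a pose out of reach is approached as far as the arm can. A call with a number of a shift or a turn outside -1 to 1 is refused whole. A call with a gripper value outside its range is refused whole. The fingers move at their own pace and stop on an object; the grip force is fixed at half the most. Time passes only in rows, so rows that repeat a pose let the fingers close. It gives the time, the measured TCP pose, the force and the opening at its end, in the units of the state.
- read_state(): the state, without advancing time (a new reading comes with each control period).
- get_image(name): name is "scene" or "top" or "wrist"; returns a dict with "frame" (480x640x3 uint8, red, green, blue), "depth" (480x640 float32, mm along the optical axis (not along the pixel's ray), 0 where there is no reading), "mtx" (3x3 intrinsics, pixels), "world_to_cam" (4x4, takes a point from world to camera coordinates). Camera axes: x right, y up, looking along -z (the intrinsics and any distortion apply to the point x, -y, -z); pixel columns grow to the right and rows downward; lengths in mm; the calibration is good to about 2 mm. A picture is of the moment at which its call begins.
- job_done(): hands the job in, once; it reports no verdict.
The state is a dict: "clock": time; "joints": joint angles; "joint_vel": joint speeds; "joint_efforts": joint torques, N m; "position": TCP position; "ee_rot": TCP orientation; "contact_force": force on the tool from outside, world axes, zero at the start; "wrist_torque": the same for the moment, N m; "gripper_width": finger opening in mm.
Only numpy, scipy, OpenCV 4.12 (cv2) and the standard library are available. Lean on these libraries where they do the work, as an engineer would, in place of code of your own. Each camera call takes 0.05 s, during which the arm holds its last target.

### The job

The gear lever of the bench gearbox stands somewhere in the left-hand leg of its H-shaped gate. Push it with the fingertips, without ever pinching or gripping the knob, to the middle, across to the right and then forward, away from the robot, until it is fully home in third, the far right-hand slot, and let go. Do not let it drop into the near right-hand slot (reverse), and leave the other things on the bench and on the gearbox undisturbed.

Things in the scene. Friction and masses are not known exactly. Their poses are not given: they have to be found in the camera images.
- gearbox: fixed grey gearbox, 220 (x) x 240 (y) mm on a 250 x 270 x 14 mm foot; its flat top (deck) is 100 mm above the bench. A blue motor 88 mm thick, 195 mm long is on its far side, a 44 mm coupling sticks out 50 mm on its left. Origin: centre of the underside, straight below the middle of the H. x axis: forward (away from the robot), y: left, z: up; turned up to 0.35 rad about z.
- gate_middle (a point): middle of the H-shaped slot in the bright plate on the deck, 100 mm above the bench; axes as the gearbox's. Two legs along x, centred 14 mm left and right of here, each 57 mm long, 16 mm wide, joined in the middle by a cross-slot along y, 17 mm wide; the 12 mm wide webs between the legs have round ends. Far left is first, near left second, far right third, near right reverse.
- lever_pivot (a point): fixed point 30 mm above the bench inside the gearbox, about which the lever tilts both ways; axes as the gearbox's. The knob's centre is 135 mm from it.
- knob_center (a point): centre of the lever's knob: a plain black block 44 x 44 x 40 mm (40 along the lever) with rounded edges, on a steel rod of 10 mm diameter. When upright the centre is 165 mm above the bench and the knob's underside 45 mm above the deck. Axes as the lever's, z along it.
- yoke (a joint): sideways tilt of the lever in rad: positive to the right (-y of the gearbox), 0 = middle, hard stops at -0.22 and +0.22; it reads about -0.22 to -0.18 in the left leg and +0.18 to +0.22 in the right leg. The lever stays where it is left (friction); moving the knob takes about 3 N plus a little with speed.
- lever (a joint): forward tilt of the lever in rad: positive forward (+x of the gearbox), 0 = middle (the cross-slot, with about 0.05 rad of play either way), hard stops at -0.30 and +0.30 (1 rad is 135 mm at the knob). The lever stays where it is left (friction); moving the knob takes about 3 N plus a little with speed.
- third_home (a point): fixed point of the gearbox: where the knob's centre is when the lever is fully home in third (sideways +0.20, forward +0.30 rad); axes as the gearbox's
- knob_near: the near side face of the lever's knob, 42 x 38 mm; origin at the centre of that face, which looks towards -x of the gearbox when the lever is upright; axes as the lever's (z along the lever)
- knob_far: the far side face of the lever's knob, 42 x 38 mm; origin at the centre of that face, which looks towards +x of the gearbox when the lever is upright; axes as the lever's (z along the lever)
- knob_left: the left side face of the lever's knob, 42 x 38 mm; origin at the centre of that face, which looks towards +y of the gearbox when the lever is upright; axes as the lever's (z along the lever)
- knob_right: the right side face of the lever's knob, 42 x 38 mm; origin at the centre of that face, which looks towards -y of the gearbox when the lever is upright; axes as the lever's (z along the lever)
- collet: bystander: plain steel cylinder standing on the gearbox deck, 26 mm diameter, 28 mm tall; origin at centre of underside
- bolt: bystander: round-head bolt standing on its head on the gearbox deck, 22 mm head, 29 mm tall; origin at centre of underside
- tumbler: bystander: black drinking tumbler standing to the left of the gearbox, 80 mm diameter, 110 mm tall; origin at centre of underside
- jar: bystander: whitish clear screw-top jar with a silvery lid, standing to the right of the gearbox, 66 mm diameter, 90 mm tall; origin at centre of underside
- screwdriver: bystander: screwdriver lying in front of the gearbox, 200 mm long, about 30 mm high; origin at its underside
- wrench: bystander: steel wrench lying at the right, 180 mm long; origin at its underside
- calculator: bystander: pocket calculator lying flat at the left, 140 x 75 x 16 mm; origin at centre of underside

How it is judged (in metres and radians):
On the way, in this order (a step that is already met when the one before it is completed fails the run):
1. the lever has crossed through the middle of the gate to its right-hand side (value of joint yoke above 0.14 rad and value of joint lever between -0.16 and 0.16 rad).
2. the lever is fully forward in the far right-hand slot, third (value of joint yoke above 0.15 rad and value of joint lever above 0.26 rad), for 0.1 s.
At the end, for the whole second after the job is handed in: The lever rests in third: sideways tilt above 0.15 rad (right leg) and forward tilt above 0.26 rad (within 0.04 rad, 5 mm at the knob, of its stop), not moving (all of step 2 and velocity of joint yoke between -0.03 and 0.03 rad/s and velocity of joint lever between -0.03 and 0.03 rad/s); the robot touches nothing.
It fails at once if the knob is pinched: the fingers press on two opposite side faces at once (more than 1 N on each) ((contact force between the fingers and knob_near above 1 N and contact force between the fingers and knob_far above 1 N) or (contact force between the fingers and knob_left above 1 N and contact force between the fingers and knob_right above 1 N)).
It fails at once if the lever goes into the near right-hand slot (reverse): right of the middle and tilted back more than 0.17 rad (value of joint yoke above 0.1 rad and value of joint lever below -0.17 rad).
It fails at once if another thing is moved more than 20 mm from where it stood (distance of any of collet, bolt, tumbler, jar, screwdriver, wrench, calculator from where it was at the start of the episode above 0.02 m).
It also fails if it takes over 66 s, if anything falls off the work surface, if the arm or the gripper's body presses on something with over 40 N, if the wrist force passes 120 N, or if a joint passes its speed limit or range.

## Working session

There is one attempt and no reset: what is moved stays moved. The work goes in short steps, Python scripts to look and compute and a tool call to move; the robot and the scene stay as the last step left them, time stands still between calls to the robot, and variables do not carry over. Pictures are saved under pics/ and viewed, and the job is handed in when it is done.

Besides the shell and the picture viewer there is one more tool, called by a JSON object that holds its "api" and its "payload", one argument or row to a line. play_rows: Moves the arm, as the interface text tells. Its arguments: {"type":"object","properties":{"targets":{"type":"array","items":{"type":"object","properties":{"gripper":{"type":"number"},"tx":{"type":"number","minimum":-1,"maximum":1},"ty":{"type":"number","minimum":-1,"maximum":1},"tz":{"type":"number","minimum":-1,"maximum":1},"spin":{"type":"number","minimum":-1,"maximum":1}}}}},"required":["targets"]}

```bash
mkdir -p pics; python3 - <<'E'
from bench import *
import cv2,numpy as np
s=read_state();print({k:np.round(v,3) for k,v in s.items()},tcp_to_tips)
for n in("scene","top","wrist"):
    d=get_image(n);cv2.imwrite(f"pics/{n}0.png",d["frame"][:,:,::-1]);np.savez(f"{n}0.npz",**d)
    print(n,d["mtx"],d["world_to_cam"].round(3))
E
```

```text
{'clock': np.float64(0.0), 'joints': array([ 1.394e+00,  3.860e-01,  7.000e-03, -1.000e-03, -1.194e+00,
       -2.590e-01]), 'joint_vel': array([-0.001,  0.002, -0.001, -0.002, -0.   , -0.001]), 'joint_efforts': array([-1.0000e-03, -3.9229e+01,  1.8841e+01,  4.1860e+00, -5.0000e-03,
       -0.0000e+00]), 'position': array([263.575, 566.094, 244.239]), 'ee_rot': array([ 0.976, -0.216, -0.   ,  0.001]), 'contact_force': array([-0.471,  0.457,  0.284]), 'wrist_torque': array([ 0.069, -0.021,  0.005]), 'gripper_width': np.float64(85.403)} 14.0
scene [[505.80452816   0.         319.02727597]
 [  0.         505.80452816 239.4274792 ]
 [  0.           0.           1.        ]] [[ 7.230000e-01  6.900000e-01 -1.900000e-02 -4.084340e+02]
 [-5.300000e-01  5.720000e-01  6.260000e-01  1.744290e+02]
 [ 4.430000e-01 -4.430000e-01  7.790000e-01 -1.469628e+03]
 [ 0.000000e+00  0.000000e+00  0.000000e+00  1.000000e+00]]
top [[443.91005958   0.         322.81934251]
 [  0.         443.91005958 239.69046456]
 [  0.           0.           1.        ]] [[ 4.000000e-03 -1.000000e+00  2.700000e-02  3.046700e+01]
 [ 9.980000e-01  6.000000e-03  5.500000e-02 -5.480120e+02]
 [-5.500000e-02  2.700000e-02  9.980000e-01 -1.106145e+03]
 [ 0.000000e+00  0.000000e+00  0.000000e+00  1.000000e+00]]
wrist [[359.08975169   0.         318.3934213 ]
 [  0.         359.08975169 237.26175074]
 [  0.           0.           1.        ]] [[-4.22000e-01 -9.07000e-01  2.00000e-03  6.23497e+02]
 [ 8.75000e-01 -4.08000e-01 -2.62000e-01  3.48920e+01]
 [ 2.39000e-01 -1.09000e-01  9.65000e-01 -3.78223e+02]
 [ 0.00000e+00  0.00000e+00  0.00000e+00  1.00000e+00]]
```

View pics/scene0.png

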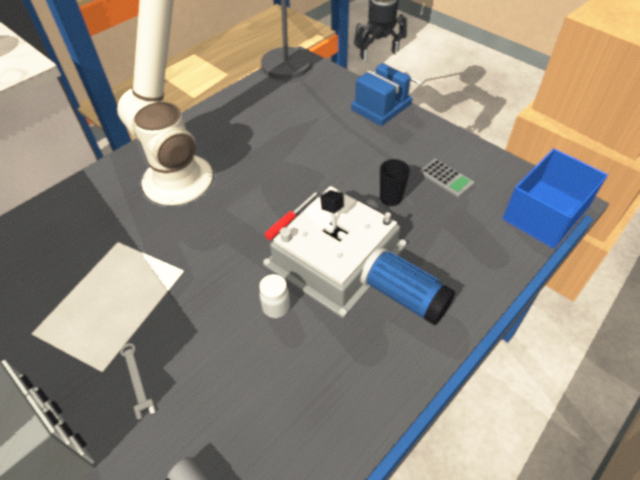

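View pics/top0.png

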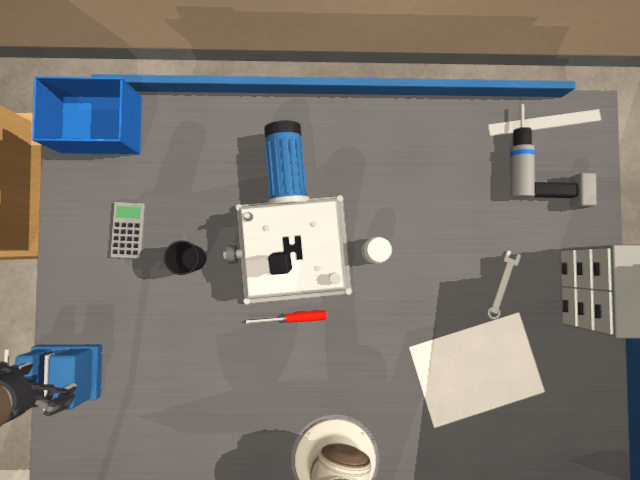

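View pics/wrist0.png

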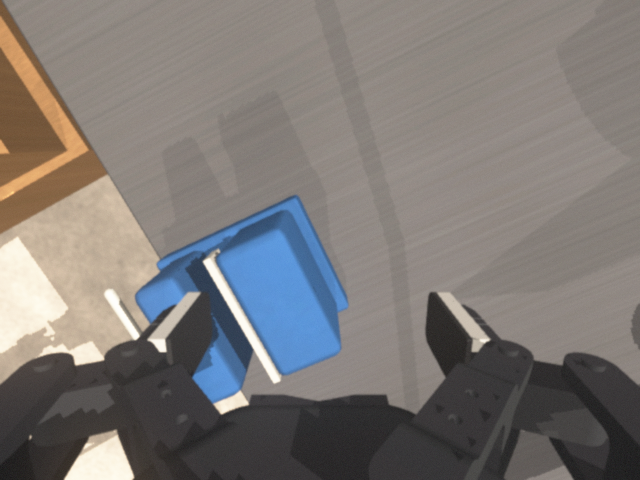

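```bash
cat > h.py <<'E'
import numpy as np,cv2
def unproj(d,u,v,depth=None,z=None):
    K=d["mtx"];W=d["world_to_cam"];R=W[:3,:3];t=W[:3,3]
    r=np.array([(u-K[0,2])/K[0,0],-(v-K[1,2])/K[1,1],-1.])
    if depth is not None: return R.T@(r*depth-t)
    o=-R.T@t;dd=R.T@r;return o+dd*(z-o[2])/dd[2]
def proj(d,P):
    K=d["mtx"];W=d["world_to_cam"];c=W[:3,:3]@np.asarray(P,float)+W[:3,3]
    return K[0,0]*c[0]/-c[2]+K[0,2],K[1,1]*-c[1]/-c[2]+K[1,2]
E
python3 - <<'E'
from h import *
d=np.load("top0.npz");f=d["frame"][:,:,::-1]
cv2.imwrite("pics/topc.png",cv2.resize(f[185:315,225:365],None,fx=5.5,fy=4.6*1,interpolation=cv2.INTER_CUBIC)[:600])
d=np.load("scene0.npz");f=d["frame"][:,:,::-1]
cv2.imwrite("pics/scenec.png",cv2.resize(f[170:320,250:410],None,fx=4,fy=4,interpolation=cv2.INTER_CUBIC)[:600])
E
```

```text
(no output)
```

View pics/topc.png

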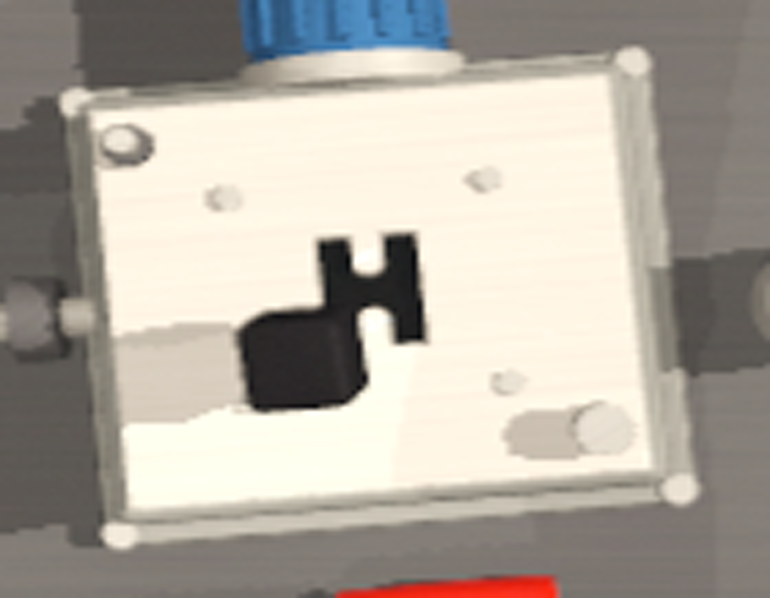

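View pics/scenec.png

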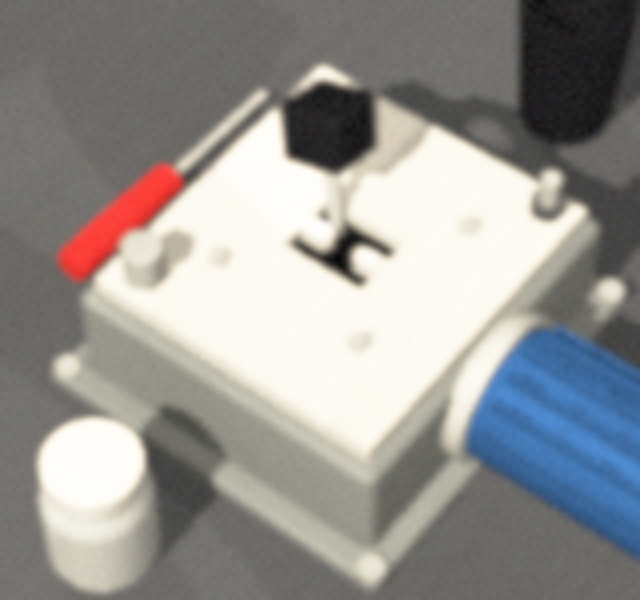

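```bash
python3 - <<'E'
from h import *
d=np.load("top0.npz")
px=lambda a,b:(225+a/5.5,185+b/4.6)
c=[unproj(d,*px(*p),z=100) for p in[(90,110),(610,72),(652,470),(127,517)]]
for q in c:print(q.round(1))
print("ctr",np.mean(c,0))
h=[unproj(d,*px(*p),z=100) for p in[(317,240),(415,234),(427,340),]]
print("H",np.round(h,1), "mid",(h[0]+h[2])/2)
fwd=(c[0]-c[3]+c[1]-c[2]);print("yaw",np.arctan2(fwd[1],fwd[0]), np.linalg.norm(c[0]-c[3]),np.linalg.norm(c[0]-c[1]))
m=unproj(d,*px(371,290),z=100);print(m)
L=c[0]-c[1]+c[3]-c[2];print("yaw2",np.arctan2(-L[0],L[1]))
# lever knob from depth: points with z>140
for n in("top","scene"):
    d=np.load(n+"0.npz");D=d["depth"]
    P=[];
    for v in range(150,330):
        for u in range(225,420):
            if D[v,u]>0:
                p=unproj(d,u,v,depth=D[v,u])
                if p[2]>135 and np.hypot(*(p[:2]-m[:2]))<90:P.append(p)
    P=np.array(P);print(n,len(P),P.mean(0),P.min(0),P.max(0)); t=P[P[:,2]>P[:,2].max()-14];print(t.mean(0),len(t))
    D2=[unproj(d,u,v,depth=D[v,u]) for u,v in([(300,215),(330,240),(275,210)] if n=="top" else [(340,265),(310,250)])];print(np.round(D2,1))
    # plane fit for the top
    np.savez(n+"P.npz",P=P)
dd=np.load("top0.npz")
for nm,u,v,z in[("bolt",248,216,129),("collet",334,278,128),("jar",377,250,90),("tumbler",185,257,110),("sdr1",286,318,20),("sdr2",326,315,20),("sdtip",245,322,10)]:
    print(nm,unproj(dd,u,v,z=z).round(0))
E
```

```text
[613.9 225.5 100. ]
[635.    5.1 100. ]
[433.  -13.2 100. ]
[408.9 207.2 100. ]
ctr [522.71269844 106.1556779  100.        ]
H [[548.5 129.  100. ]
 [551.8  87.6 100. ]
 [498.1  82.1 100. ]] mid [523.30531203 105.56444464 100.        ]
yaw 0.0896903832214875 205.76411393449692 221.4887637826385
[523.28446175 105.9692829  100.        ]
yaw2 0.10213751631761324
top 486 [489.78285092 130.94473814 173.83561567] [464.38266737 106.74466045 146.34878849] [514.76028046 157.6664354  187.0408915 ]
[489.82687762 131.59022657 178.01824516] 330
[[600.7  89.   98.8]
 [542.5  18.6  99.9]
 [612.1 147.5  98.2]]
scene 471 [494.37266226 122.88167776 169.02068698] [464.76880304 102.43997586 142.53354782] [514.95262902 155.54681371 186.05017782]
[490.21550987 126.74258412 178.15549118] 232
[[599.1  35.3 103.8]
 [517.8  21.7 100.3]]
bolt [594. 206. 129.]
collet [455.  11. 128.]
jar [520. -93.  90.]
tumbler [501. 351. 110.]
sdr1 [352. 124.  20.]
sdr2 [360.  25.  20.]
sdtip [341. 227.  10.]
```

{"api": "play_rows", "payload": {
  "targets": [
    {"gripper": 1,"tx": 0.17,"ty": 0.17,"tz": 0,"spin": -0.17},
    {"gripper": 1,"tx": 0.34,"ty": 0.34,"tz": 0,"spin": -0.34},
    {"gripper": 1,"tx": 0.5,"ty": 0.5,"tz": 0,"spin": -0.5},
    {"gripper": 1,"tx": 0.668,"ty": 0.666,"tz": 0,"spin": -0.676},
    {"gripper": 1,"tx": 0.668,"ty": 0.666,"tz": 0,"spin": -0.676},
    {"gripper": 1,"tx": 0.668,"ty": 0.666,"tz": 0,"spin": -0.676}
  ]
}}

```text
clock: 0.9
position: [345.1, 345.3, 245.5]
ee_rot: [0.999, 0.047, 0.0, -0.0]
contact_force: [0.9, 0.1, -0.3]
gripper_width: 0.1
```

{"api": "play_rows", "payload": {
  "targets": [
    {"gripper": 1,"tx": 0.06,"ty": 0.22},
    {"gripper": 1,"tx": 0.12,"ty": 0.45},
    {"gripper": 1,"tx": 0.18,"ty": 0.68},
    {"gripper": 1,"tx": 0.238,"ty": 0.911},
    {"gripper": 1,"tx": 0.238,"ty": 0.911},
    {"gripper": 1,"tx": 0.238,"ty": 0.911}
  ]
}}

```text
invalid input
```

```bash
cat > snap.py <<'E'
import sys
from bench import *
from h import *
tag=sys.argv[1]
s=read_state();print(s["clock"],s["position"].round(1),s["ee_rot"].round(4),s["contact_force"].round(1))
G=np.array([523.,106.]);y=0.095
d=s["position"][:2]-G;print("TCP gearbox fwd,left",d[0]*np.cos(y)+d[1]*np.sin(y),-d[0]*np.sin(y)+d[1]*np.cos(y))
o=[]
for n,(v0,v1,u0,u1) in {"top":(185,315,225,365),"scene":(150,300,240,420),"wrist":(0,480,0,640)}.items():
    d=get_image(n);np.savez(f"{n}_{tag}.npz",**d);f=d["frame"][v0:v1,u0:u1,::-1]
    o.append(cv2.resize(f,(int(300*f.shape[1]/f.shape[0]),300) if n!="wrist" else (400,300),interpolation=cv2.INTER_CUBIC))
top=np.hstack(o[:2]);w=o[2]
top=cv2.copyMakeBorder(top,0,0,0,max(0,800-top.shape[1]),cv2.BORDER_CONSTANT)[:,:800]
w=cv2.copyMakeBorder(w,0,0,0,400,cv2.BORDER_CONSTANT)
cv2.imwrite(f"pics/{tag}.png",np.vstack([top,w]))
E
python3 snap.py a
```

```text
0.9 [345.1 345.3 245.5] [ 9.989e-01  4.700e-02  2.000e-04 -3.000e-04] [ 0.9  0.1 -0.3]
TCP gearbox fwd,left -154.41536647135214 255.0880159473843
```

View pics/a.png

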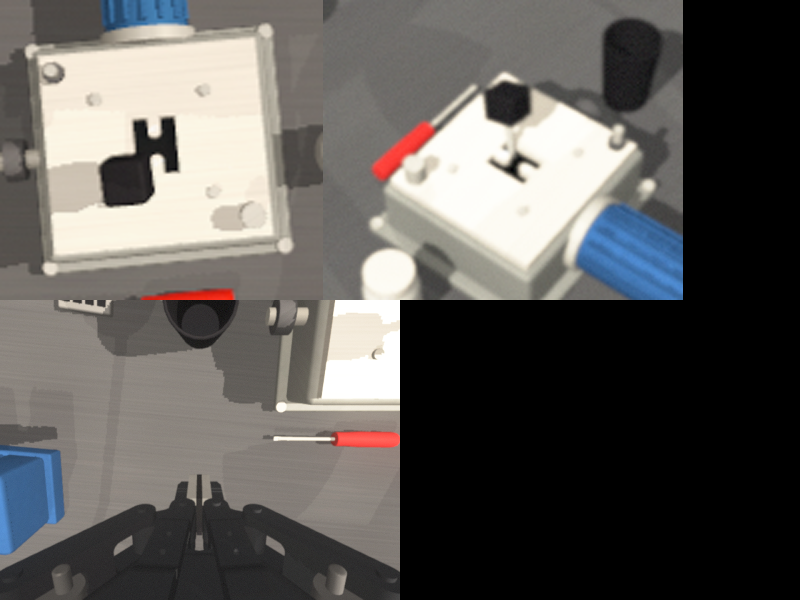

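{"api": "play_rows", "payload": {
  "targets": [
    {"gripper": 1,"tx": 0.06,"ty": 0.22,"tz": 0,"spin": 0},
    {"gripper": 1,"tx": 0.12,"ty": 0.45,"tz": 0,"spin": 0},
    {"gripper": 1,"tx": 0.18,"ty": 0.68,"tz": 0,"spin": 0},
    {"gripper": 1,"tx": 0.238,"ty": 0.911,"tz": 0,"spin": 0},
    {"gripper": 1,"tx": 0.238,"ty": 0.911,"tz": 0,"spin": 0},
    {"gripper": 1,"tx": 0.238,"ty": 0.911,"tz": 0,"spin": 0}
  ]
}}

```text
clock: 1.8
position: [426.0, 124.7, 245.2]
ee_rot: [0.999, 0.048, -0.0, -0.0]
contact_force: [0.1, -0.7, 0.2]
gripper_width: 0.3
```

```bash
python3 snap.py b; python3 -c "
from h import *
d=np.load('wrist_b.npz');cv2.imwrite('pics/wb.png',d['frame'][:,:,::-1]);W=d['world_to_cam'];print(-W[:3,:3].T@W[:3,3])"
```

```text
1.8 [426.  124.7 245.2] [ 9.989e-01  4.760e-02 -1.000e-04 -0.000e+00] [ 0.1 -0.7  0.2]
TCP gearbox fwd,left -94.77745370134238 27.83649165134599
[490.77694524 131.81992211 373.64306056]
```

View pics/b.png

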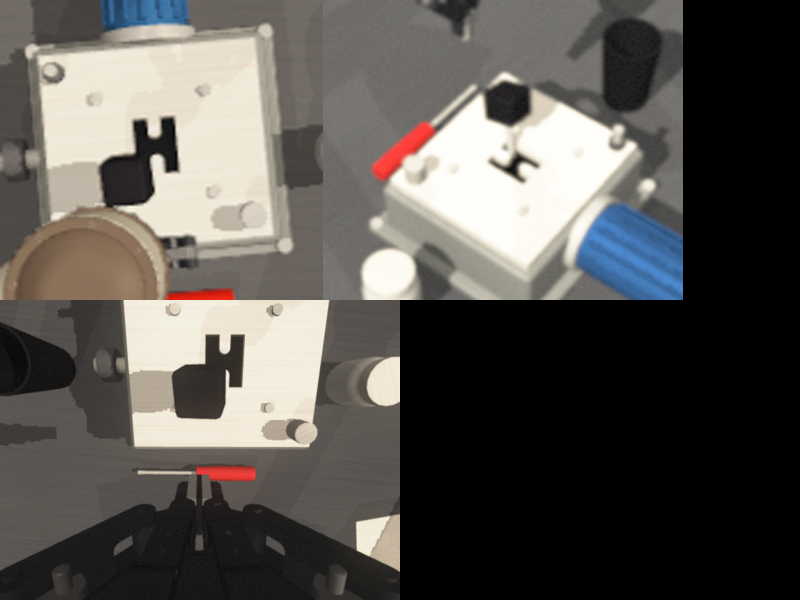

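View pics/wb.png

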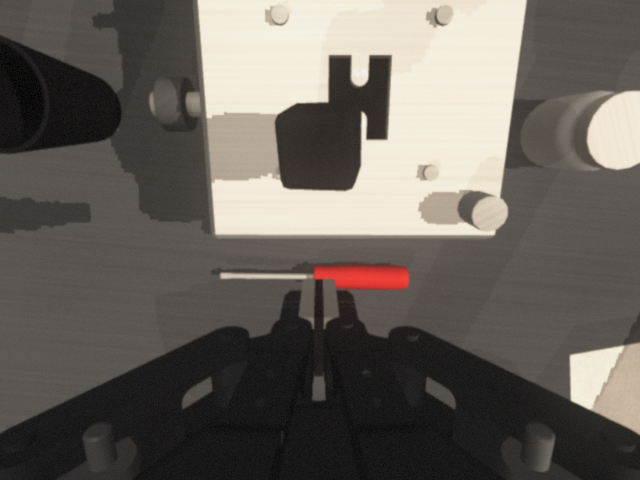

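```bash
cat > lev.py <<'E'
import sys
from h import *
from scipy.optimize import minimize
G=np.array([523.,106.,30.]);y=0.095
Rz=np.array([[np.cos(y),-np.sin(y),0],[np.sin(y),np.cos(y),0],[0,0,1]])
def pose(a,b):
    # tilt forward a about y, sideways right b about x
    ca,sa,cb,sb=np.cos(a),np.sin(a),np.cos(b),np.sin(b)
    Ry=np.array([[ca,0,sa],[0,1,0],[-sa,0,ca]]);Rx=np.array([[1,0,0],[0,cb,-sb],[0,sb,cb]])
    R=Rz@Rx@Ry
    return R,G+R@[0,0,135]
def corners(a,b):
    R,c=pose(a,b)
    # rounded edges: 2 mm shrink handled by bevelled hull
    S=[]
    for i in(-1,1):
        for j in(-1,1):
            for k in(-1,1):
                for e in((22,20,18),(20,22,18),(20,20,20)):S.append(c+R@(np.array(e)*(i,j,k)))
    return np.array(S)
def fit(views,verbose=True):
    data=[]
    for f,(u0,v0,u1,v1) in views:
        d=dict(np.load(f));g=d["frame"].max(2)
        m=np.zeros(g.shape,np.uint8);m[v0:v1,u0:u1]=(g[v0:v1,u0:u1]<60)
        data.append((d,m,(u0,v0,u1,v1)))
    def cost(p):
        t=0
        for d,m,(u0,v0,u1,v1) in data:
            pts=np.array([proj(d,q) for q in corners(*p)])
            h=cv2.convexHull((pts*16).astype(np.int32)); 
            M=np.zeros(m.shape,np.uint8);cv2.fillPoly(M,[h],1,shift=4)
            t+=(M!=m)[v0:v1,u0:u1].sum()
        return t
    best=min(((cost((a,b)),a,b) for a in np.arange(-.32,.33,.02) for b in np.arange(-.26,.27,.02)))
    r=minimize(cost,best[1:],method="Nelder-Mead",options=dict(initial_simplex=[best[1:],(best[1]+.02,best[2]),(best[1],best[2]+.02)]))
    return r.x,r.fun
E
python3 - <<'E'
from h import *
from lev import *
d=np.load("wrist_b.npz")
for p in[(330,56),(391,56),(389,139),(367,139)]:print(unproj(d,*p,z=100).round(1))
print("deck near edge",unproj(d,216,236,z=100),unproj(d,494,236,z=100))
x,f=fit([("wrist_b.npz",(268,98,328,197))]);print(x,f)   # exclude slot area
x,f=fit([("wrist_b.npz",(268,146,370,197))]);print(x,f)
x,f=fit([("scene0.npz",(310,180,355,213))]);print(x,f); print(pose(*x)[1])
E
```

```text
[547.3 129.2 100. ]
[551.4  87.1 100. ]
[496.2  80.2 100. ]
[494.6  96.3 100. ]
deck near edge [409.81700554 205.04417731 100.        ] [431.19086698 -13.25979284 100.        ]
[-0.17945801 -0.19237305] 801.0
[-0.17  -0.205] 593.0
[-0.24 -0.14] 163.0
[489.31910988 121.17191398 159.84764406]
```

{"api": "play_rows", "payload": {
  "targets": [
    {"gripper": 1,"tx": 0,"ty": 0,"tz": 0.1,"spin": 0},
    {"gripper": 1,"tx": 0,"ty": 0,"tz": 0.2,"spin": 0},
    {"gripper": 1,"tx": 0,"ty": 0,"tz": 0.3,"spin": 0},
    {"gripper": 1,"tx": 0,"ty": 0,"tz": 0.36,"spin": 0},
    {"gripper": 1,"tx": 0,"ty": 0,"tz": 0.36,"spin": 0},
    {"gripper": 1,"tx": 0.05,"ty": 0,"tz": 0.36,"spin": 0},
    {"gripper": 1,"tx": 0.08,"ty": 0,"tz": 0.36,"spin": 0},
    {"gripper": 1,"tx": 0.11,"ty": 0,"tz": 0.36,"spin": 0},
    {"gripper": 1,"tx": 0.14,"ty": 0,"tz": 0.36,"spin": 0},
    {"gripper": 1,"tx": 0.16,"ty": 0,"tz": 0.36,"spin": 0},
    {"gripper": 1,"tx": 0.16,"ty": 0,"tz": 0.36,"spin": 0}
  ]
}}

```text
clock: 3.32
position: [465.8, 127.7, 155.3]
ee_rot: [0.999, 0.047, -0.0, 0.0]
contact_force: [-2.0, -0.3, 2.3]
gripper_width: 0.1
```

```bash
python3 snap.py c
```

```text
3.325 [465.8 127.7 155.3] [ 9.989e-01  4.740e-02 -0.000e+00  1.000e-04] [-2.  -0.3  2.3]
TCP gearbox fwd,left -54.83700294514409 27.013234011627016
```

View pics/c.png

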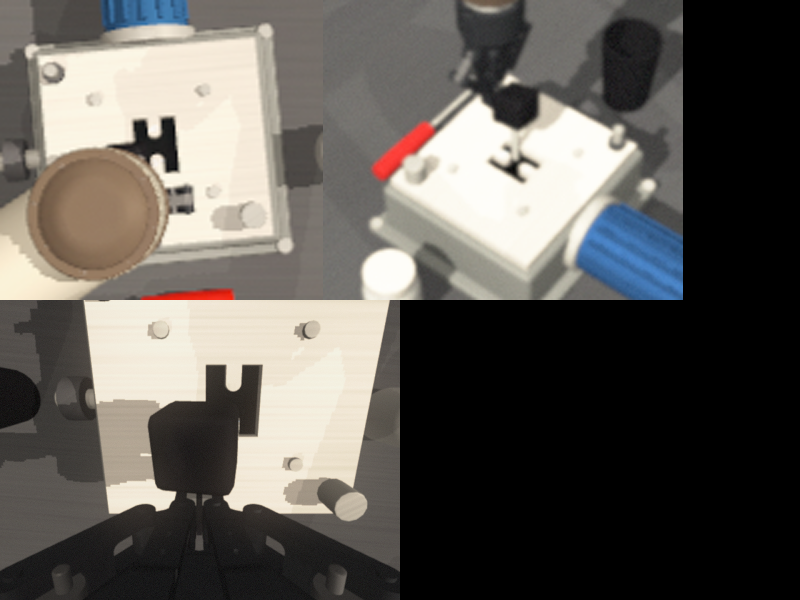

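{"api": "play_rows", "payload": {
  "targets": [
    {"gripper": 1,"tx": 0.025,"ty": 0,"tz": 0,"spin": 0},
    {"gripper": 1,"tx": 0.05,"ty": 0,"tz": 0,"spin": 0},
    {"gripper": 1,"tx": 0.07,"ty": 0,"tz": 0,"spin": 0},
    {"gripper": 1,"tx": 0.084,"ty": 0,"tz": 0,"spin": 0},
    {"gripper": 1,"tx": 0.084,"ty": 0,"tz": 0,"spin": 0}
  ]
}}

```text
clock: 4.1
position: [487.5, 130.4, 155.7]
ee_rot: [0.999, 0.048, 0.001, -0.001]
contact_force: [-0.9, 0.5, 0.8]
gripper_width: 0.2
```

```bash
python3 snap.py d
```

```text
4.1 [487.5 130.4 155.7] [ 9.989e-01  4.760e-02  1.000e-03 -5.000e-04] [-0.9  0.5  0.8]
TCP gearbox fwd,left -33.072799734578986 27.63422284733433
```

View pics/d.png

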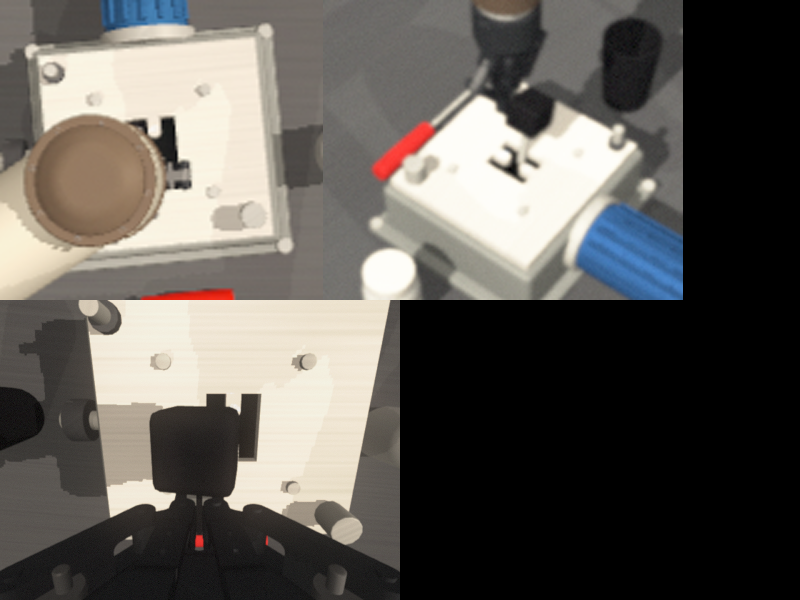

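{"api": "play_rows", "payload": {
  "targets": [
    {"gripper": 1,"tx": -0.12,"ty": 0,"tz": 0,"spin": 0},
    {"gripper": 1,"tx": -0.12,"ty": 0,"tz": -0.15,"spin": 0},
    {"gripper": 1,"tx": -0.12,"ty": -0.05,"tz": -0.36,"spin": 0},
    {"gripper": 1,"tx": -0.12,"ty": -0.2,"tz": -0.36,"spin": 0},
    {"gripper": 1,"tx": 0,"ty": -0.36,"tz": -0.36,"spin": 0},
    {"gripper": 1,"tx": 0.132,"ty": -0.36,"tz": -0.36,"spin": 0},
    {"gripper": 1,"tx": 0.132,"ty": -0.36,"tz": -0.36,"spin": 0},
    {"gripper": 1,"tx": 0.132,"ty": -0.36,"tz": -0.36,"spin": 0}
  ]
}}

```text
clock: 5.25
position: [510.4, 222.2, 244.6]
ee_rot: [0.999, 0.047, -0.001, 0.0]
contact_force: [-0.2, -0.1, -0.3]
gripper_width: 0.2
```

```bash
python3 snap.py e; python3 -c "
from h import *
d=np.load('wrist_e.npz');cv2.imwrite('pics/we.png',d['frame'][:,:,::-1])"
```

```text
5.25 [510.4 222.2 244.6] [ 9.989e-01  4.730e-02 -5.000e-04  3.000e-04] [-0.2 -0.1 -0.3]
TCP gearbox fwd,left -1.48124168803675 116.9121886388652
```

View pics/e.png

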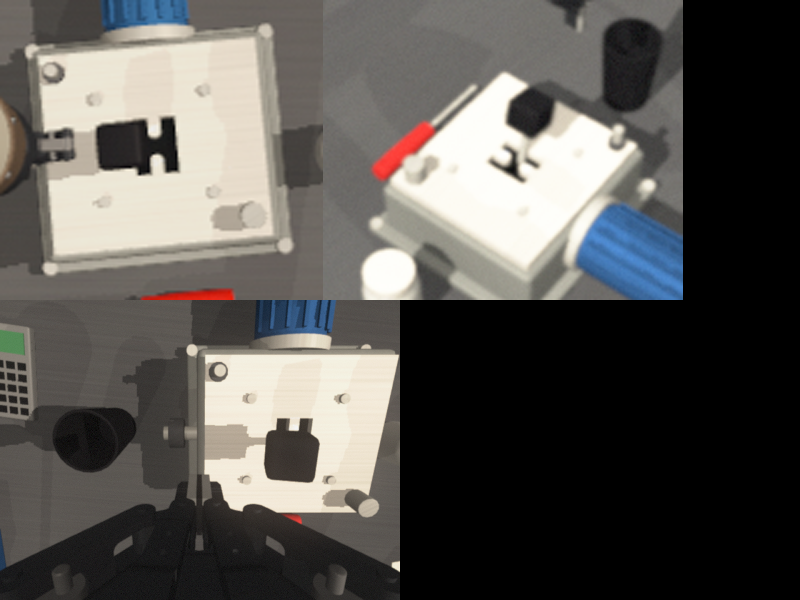

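View pics/we.png

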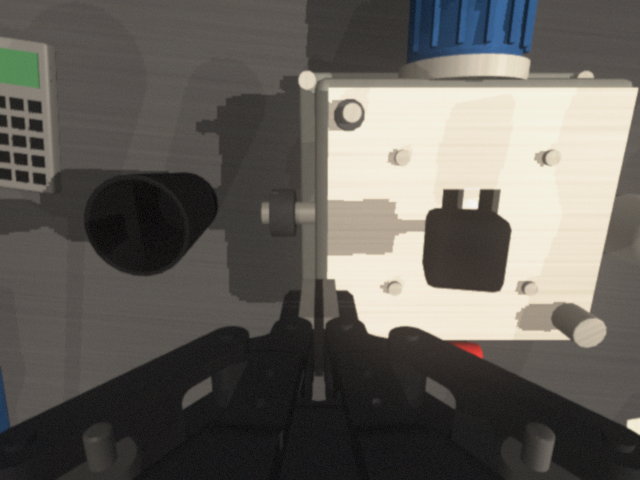

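```bash
cat > kn.py <<'E'
import sys
from h import *
from lev import Rz,G
def knob(f,dark=70,Zmin=172):
    d=dict(np.load(f));D=d["depth"];g=d["frame"].max(2)
    v,u=np.nonzero((D>0)&(g<dark))
    P=np.array([unproj(d,a,b,depth=D[b,a]) for a,b in zip(u,v) if 0<=a<640])
    q=(P-G)@Rz
    k=(np.abs(q[:,0])<75)&(np.abs(q[:,1])<62)&(P[:,2]>Zmin)&(P[:,2]<198)
    q=q[k]
    A=np.c_[q[:,:2],np.ones(len(q))];c=np.linalg.lstsq(A,q[:,2],rcond=None)[0]
    for _ in range(5):
        w=np.abs(A@c-q[:,2])<3; c=np.linalg.lstsq(A[w],q[w,2],rcond=None)[0]
    t=q[w]
    mid=(np.percentile(t,2,0)+np.percentile(t,98,0))/2
    print(f,len(t),"top mid gearbox",mid.round(1),"lever~",round(np.arctan2(mid[0],mid[2]),3),"yoke~",round(np.arctan2(-mid[1],mid[2]),3),"| plane lever",-c[0].round(3),"yoke",c[1].round(3))
if __name__=="__main__":
    for f in sys.argv[1:]:knob(f)
E
python3 kn.py top0.npz wrist_b.npz scene0.npz top_e.npz wrist_e.npz scene_e.npz
```

```text
top0.npz 275 top mid gearbox [-33.   30.7 148.3] lever~ -0.219 yoke~ -0.204 | plane lever -0.177 yoke -0.183
wrist_b.npz 5138 top mid gearbox [-35.8  30.4 148.1] lever~ -0.237 yoke~ -0.202 | plane lever -0.217 yoke -0.192
scene0.npz 142 top mid gearbox [-33.   24.8 149.4] lever~ -0.218 yoke~ -0.164 | plane lever -0.183 yoke -0.12
top_e.npz 307 top mid gearbox [  1.   31.7 150.9] lever~ 0.007 yoke~ -0.207 | plane lever -0.031 yoke -0.172
wrist_e.npz 5106 top mid gearbox [  0.8  32.9 150.1] lever~ 0.005 yoke~ -0.216 | plane lever 0.022 yoke -0.222
scene_e.npz 185 top mid gearbox [  4.   28.6 151.9] lever~ 0.027 yoke~ -0.186 | plane lever 0.058 yoke -0.125
```

{"api": "play_rows", "payload": {
  "targets": [
    {"gripper": 1,"tx": 0.006,"ty": 0,"tz": 0.12,"spin": 0},
    {"gripper": 1,"tx": 0.006,"ty": 0,"tz": 0.24,"spin": 0},
    {"gripper": 1,"tx": 0.006,"ty": 0,"tz": 0.36,"spin": 0},
    {"gripper": 1,"tx": 0.006,"ty": 0,"tz": 0.36,"spin": 0},
    {"gripper": 1,"tx": 0.006,"ty": 0.06,"tz": 0.36,"spin": 0},
    {"gripper": 1,"tx": 0.006,"ty": 0.12,"tz": 0.36,"spin": 0},
    {"gripper": 1,"tx": 0.006,"ty": 0.16,"tz": 0.36,"spin": 0},
    {"gripper": 1,"tx": 0.006,"ty": 0.2,"tz": 0.36,"spin": 0},
    {"gripper": 1,"tx": 0.006,"ty": 0.24,"tz": 0.36,"spin": 0},
    {"gripper": 1,"tx": 0.006,"ty": 0.28,"tz": 0.36,"spin": 0},
    {"gripper": 1,"tx": 0.006,"ty": 0.31,"tz": 0.36,"spin": 0},
    {"gripper": 1,"tx": 0.006,"ty": 0.31,"tz": 0.36,"spin": 0}
  ]
}}

```text
clock: 6.9
position: [522.3, 146.2, 159.2]
ee_rot: [0.999, 0.048, 0.004, -0.001]
contact_force: [-0.4, 2.2, 15.0]
gripper_width: 0.0
```

```bash
python3 snap.py f
```

```text
6.9 [522.3 146.2 159.2] [ 9.988e-01  4.840e-02  3.800e-03 -9.000e-04] [-0.4  2.2 15. ]
TCP gearbox fwd,left 3.1406468601870023 40.05758246535567
```

View pics/f.png

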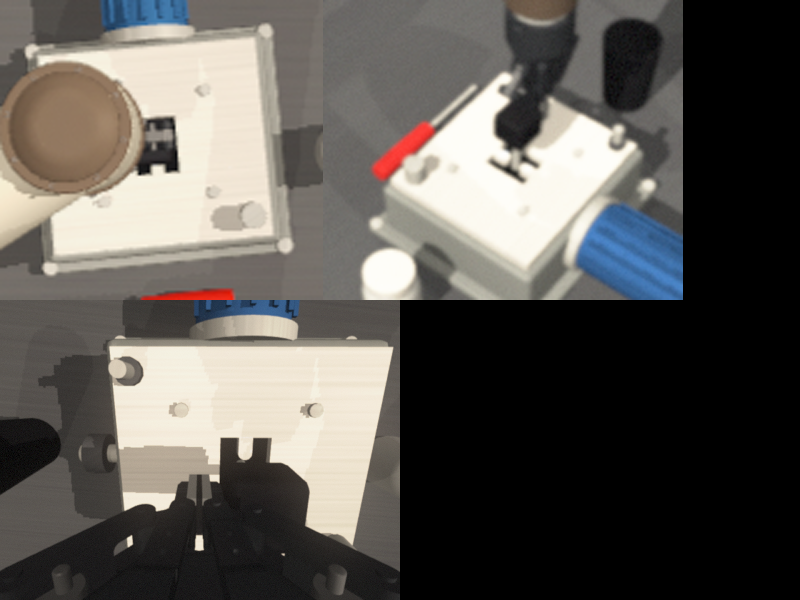

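{"api": "play_rows", "payload": {
  "targets": [
    {"gripper": 1,"tx": 0,"ty": -0.04,"tz": 0,"spin": 0},
    {"gripper": 1,"tx": 0,"ty": -0.12,"tz": -0.04,"spin": 0},
    {"gripper": 1,"tx": 0,"ty": -0.3,"tz": -0.08,"spin": 0},
    {"gripper": 1,"tx": 0,"ty": -0.3,"tz": -0.08,"spin": 0},
    {"gripper": 1,"tx": 0,"ty": -0.3,"tz": -0.08,"spin": 0}
  ]
}}

```text
clock: 7.68
position: [511.9, 220.5, 174.8]
ee_rot: [0.999, 0.048, -0.001, 0.0]
contact_force: [-0.1, 0.3, 0.5]
gripper_width: -0.2
```

```bash
python3 snap.py g; python3 kn.py top_g.npz wrist_g.npz scene_g.npz
```

```text
7.675 [511.9 220.5 174.8] [ 9.988e-01  4.810e-02 -7.000e-04  4.000e-04] [-0.1  0.3  0.5]
TCP gearbox fwd,left -0.17128482387231259 115.07391819149697
top_g.npz 310 top mid gearbox [  1.6   5.6 154.2] lever~ 0.01 yoke~ -0.036 | plane lever -0.021 yoke -0.035
wrist_g.npz 8990 top mid gearbox [  1.4  11.2 153.1] lever~ 0.009 yoke~ -0.073 | plane lever 0.021 yoke -0.082
scene_g.npz 194 top mid gearbox [  4.1  -0.4 154.5] lever~ 0.027 yoke~ 0.003 | plane lever 0.065 yoke 0.017
```

View pics/g.png

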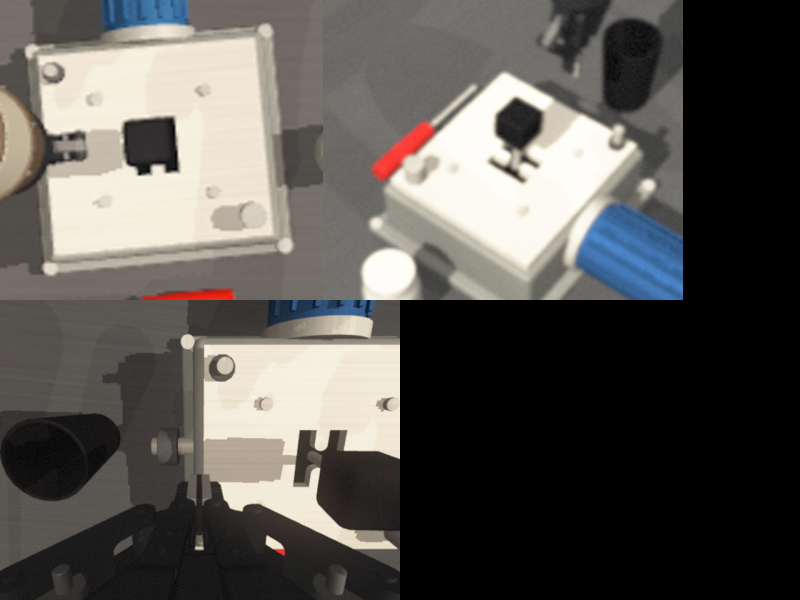

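{"api": "play_rows", "payload": {
  "targets": [
    {"gripper": 1,"tx": 0,"ty": 0.12,"tz": 0,"spin": 0},
    {"gripper": 1,"tx": 0,"ty": 0.24,"tz": 0,"spin": 0},
    {"gripper": 1,"tx": 0,"ty": 0.28,"tz": 0,"spin": 0},
    {"gripper": 1,"tx": 0,"ty": 0.31,"tz": 0,"spin": 0},
    {"gripper": 1,"tx": 0,"ty": 0.335,"tz": 0,"spin": 0},
    {"gripper": 1,"tx": 0,"ty": 0.36,"tz": 0,"spin": 0},
    {"gripper": 1,"tx": 0,"ty": 0.36,"tz": 0,"spin": 0}
  ]
}}

```text
clock: 8.7
position: [521.2, 130.5, 175.3]
ee_rot: [0.999, 0.048, 0.0, 0.0]
contact_force: [-0.7, 0.3, 1.0]
gripper_width: 0.1
```

```bash
python3 snap.py i
```

```text
8.7 [521.2 130.5 175.3] [9.989e-01 4.760e-02 2.000e-04 1.000e-04] [-0.7  0.3  1. ]
TCP gearbox fwd,left 0.5764690446569247 24.59224294599008
```

View pics/i.png

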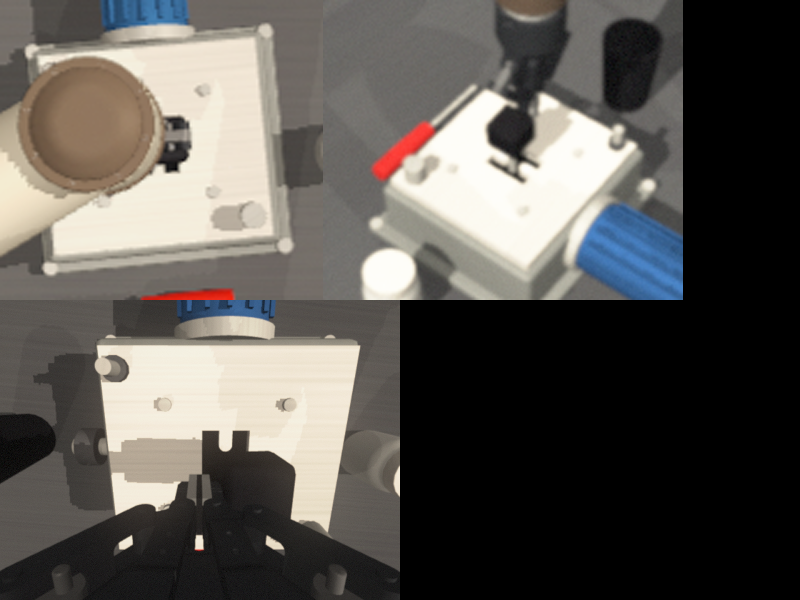

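{"api": "play_rows", "payload": {
  "targets": [
    {"gripper": 1,"tx": 0,"ty": 0.015,"tz": 0,"spin": 0},
    {"gripper": 1,"tx": 0,"ty": 0.03,"tz": 0,"spin": 0},
    {"gripper": 1,"tx": 0,"ty": 0.042,"tz": 0,"spin": 0},
    {"gripper": 1,"tx": 0,"ty": 0.042,"tz": 0,"spin": 0}
  ]
}}

```text
clock: 9.35
position: [522.0, 119.8, 175.3]
ee_rot: [0.999, 0.047, -0.0, 0.0]
contact_force: [-0.1, 0.8, 1.5]
gripper_width: -0.2
```

{"api": "play_rows", "payload": {
  "targets": [
    {"gripper": 1,"tx": 0,"ty": 0.008,"tz": 0,"spin": 0},
    {"gripper": 1,"tx": 0,"ty": 0.016,"tz": 0,"spin": 0},
    {"gripper": 1,"tx": 0,"ty": 0.016,"tz": 0,"spin": 0}
  ]
}}

```text
clock: 9.72
position: [522.4, 116.0, 175.3]
ee_rot: [0.999, 0.047, -0.0, 0.0]
contact_force: [0.9, 1.8, 0.9]
gripper_width: 0.3
```

```bash
python3 snap.py j
```

```text
9.725 [522.4 116.  175.3] [ 9.989e-01  4.750e-02 -1.000e-04  1.000e-04] [0.9 1.8 0.9]
TCP gearbox fwd,left 0.3642643849757401 9.999022496931588
```

View pics/j.png

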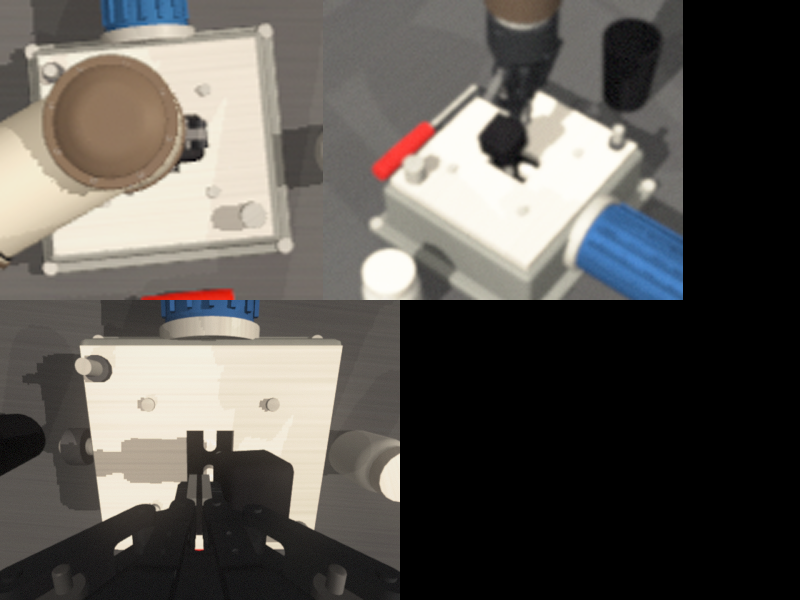

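{"api": "play_rows", "payload": {
  "targets": [
    {"gripper": 1,"tx": 0,"ty": 0.008,"tz": 0,"spin": 0},
    {"gripper": 1,"tx": 0,"ty": 0.014,"tz": 0,"spin": 0},
    {"gripper": 1,"tx": 0,"ty": 0.014,"tz": 0,"spin": 0}
  ]
}}

```text
clock: 10.25
position: [522.7, 112.6, 175.2]
ee_rot: [0.999, 0.047, -0.0, 0.0]
contact_force: [-0.4, 1.1, 0.3]
gripper_width: 0.0
```

{"api": "play_rows", "payload": {
  "targets": [
    {"gripper": 1,"tx": 0,"ty": -0.08,"tz": 0,"spin": 0},
    {"gripper": 1,"tx": 0,"ty": -0.16,"tz": -0.1,"spin": 0},
    {"gripper": 1,"tx": 0,"ty": -0.16,"tz": -0.28,"spin": 0},
    {"gripper": 1,"tx": -0.12,"ty": -0.12,"tz": -0.28,"spin": 0},
    {"gripper": 1,"tx": -0.26,"ty": 0,"tz": -0.28,"spin": 0},
    {"gripper": 1,"tx": -0.38,"ty": 0.12,"tz": -0.28,"spin": 0},
    {"gripper": 1,"tx": -0.38,"ty": 0.136,"tz": -0.28,"spin": 0},
    {"gripper": 1,"tx": -0.38,"ty": 0.136,"tz": -0.28,"spin": 0}
  ]
}}

```text
clock: 11.25
position: [431.9, 70.4, 245.7]
ee_rot: [0.999, 0.048, 0.001, -0.0]
contact_force: [0.5, -0.6, 0.4]
gripper_width: 0.1
```

```bash
python3 snap.py k; python3 kn.py top_k.npz wrist_k.npz scene_k.npz
```

```text
11.25 [431.9  70.4 245.7] [ 9.989e-01  4.760e-02  5.000e-04 -1.000e-04] [ 0.5 -0.6  0.4]
TCP gearbox fwd,left -94.03406048393381 -26.846715187043497
top_k.npz 333 top mid gearbox [  1.8 -28.1 151. ] lever~ 0.012 yoke~ 0.184 | plane lever -0.011 yoke 0.184
wrist_k.npz 6969 top mid gearbox [-1.00e-01 -3.00e+01  1.51e+02] lever~ -0.001 yoke~ 0.196 | plane lever 0.004 yoke 0.191
scene_k.npz 220 top mid gearbox [  4.  -34.9 150.1] lever~ 0.026 yoke~ 0.229 | plane lever 0.054 yoke 0.232
```

View pics/k.png

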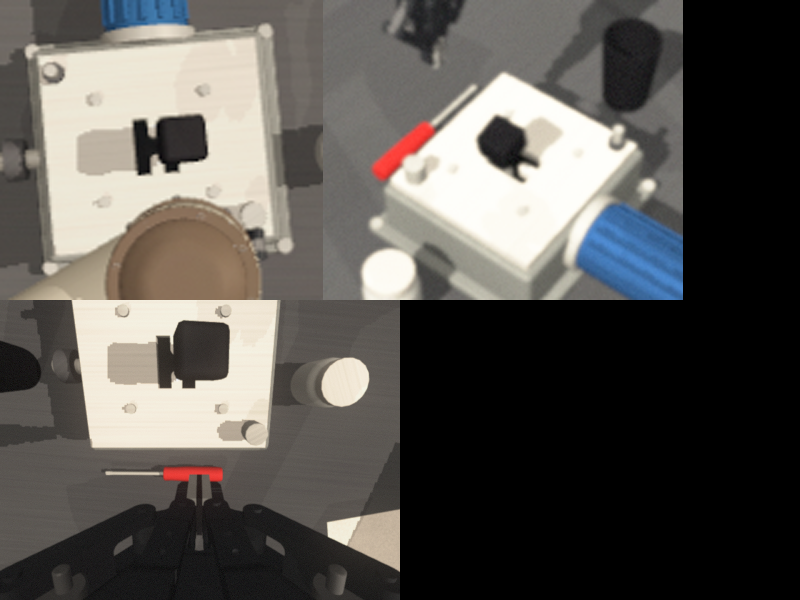

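{"api": "play_rows", "payload": {
  "targets": [
    {"gripper": 1,"tx": 0,"ty": 0,"tz": 0.13,"spin": 0},
    {"gripper": 1,"tx": 0,"ty": 0,"tz": 0.26,"spin": 0},
    {"gripper": 1,"tx": 0,"ty": 0,"tz": 0.38,"spin": 0},
    {"gripper": 1,"tx": 0.05,"ty": 0,"tz": 0.38,"spin": 0},
    {"gripper": 1,"tx": 0.13,"ty": 0,"tz": 0.38,"spin": 0},
    {"gripper": 1,"tx": 0.2,"ty": 0,"tz": 0.38,"spin": 0},
    {"gripper": 1,"tx": 0.23,"ty": 0,"tz": 0.38,"spin": 0},
    {"gripper": 1,"tx": 0.26,"ty": 0,"tz": 0.38,"spin": 0},
    {"gripper": 1,"tx": 0.29,"ty": 0,"tz": 0.38,"spin": 0},
    {"gripper": 1,"tx": 0.32,"ty": 0,"tz": 0.38,"spin": 0},
    {"gripper": 1,"tx": 0.34,"ty": 0,"tz": 0.38,"spin": 0},
    {"gripper": 1,"tx": 0.34,"ty": 0,"tz": 0.38,"spin": 0}
  ]
}}

```text
clock: 12.9
position: [516.6, 77.9, 150.3]
ee_rot: [0.999, 0.047, 0.0, -0.0]
contact_force: [-0.9, -0.6, 1.4]
gripper_width: -0.1
```

```bash
python3 snap.py l
```

```text
12.9 [516.6  77.9 150.3] [ 9.989e-01  4.740e-02  4.000e-04 -1.000e-04] [-0.9 -0.6  1.4]
TCP gearbox fwd,left -9.013997901302245 -27.329318298035524
```

View pics/l.png

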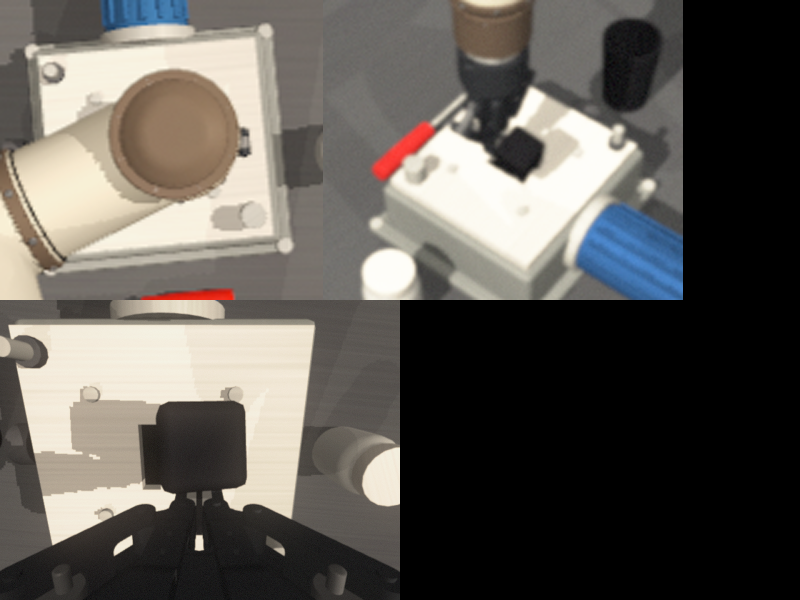

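Moving well with light force. Continue in small steps until the stop is felt.

{"api": "play_rows", "payload": {
  "targets": [
    {"gripper": 1,"tx": 0.015,"ty": 0,"tz": 0,"spin": 0},
    {"gripper": 1,"tx": 0.03,"ty": 0,"tz": 0,"spin": 0},
    {"gripper": 1,"tx": 0.04,"ty": 0,"tz": 0,"spin": 0},
    {"gripper": 1,"tx": 0.04,"ty": 0,"tz": 0,"spin": 0}
  ]
}}

```text
clock: 13.55
position: [526.0, 79.0, 149.9]
ee_rot: [0.999, 0.047, -0.0, -0.0]
contact_force: [-1.8, 0.9, -1.7]
gripper_width: -0.3
```

{"api": "play_rows", "payload": {
  "targets": [
    {"gripper": 1,"tx": 0.008,"ty": 0,"tz": 0,"spin": 0},
    {"gripper": 1,"tx": 0.012,"ty": 0,"tz": 0,"spin": 0},
    {"gripper": 1,"tx": 0.012,"ty": 0,"tz": 0,"spin": 0}
  ]
}}

```text
clock: 13.92
position: [528.9, 79.1, 150.1]
ee_rot: [0.999, 0.047, -0.0, 0.0]
contact_force: [-2.0, 0.7, -2.1]
gripper_width: 0.4
```

{"api": "play_rows", "payload": {
  "targets": [
    {"gripper": 1,"tx": 0.006,"ty": 0,"tz": 0,"spin": 0},
    {"gripper": 1,"tx": 0.012,"ty": 0,"tz": 0,"spin": 0},
    {"gripper": 1,"tx": 0.012,"ty": 0,"tz": 0,"spin": 0}
  ]
}}

```text
clock: 14.3
position: [530.4, 79.2, 149.9]
ee_rot: [0.999, 0.047, -0.002, 0.0]
contact_force: [-8.5, 1.3, -0.3]
gripper_width: -0.1
```

```bash
python3 snap.py m;python3 kn.py wrist_m.npz
```

```text
14.3 [530.4  79.2 149.9] [ 9.989e-01  4.730e-02 -1.900e-03  3.000e-04] [-8.5  1.3 -0.3]
TCP gearbox fwd,left 4.872702739264584 -27.385279724600274
wrist_m.npz 17046 top mid gearbox [ 27.8 -20.8 153.2] lever~ 0.179 yoke~ 0.135 | plane lever 0.298 yoke 0.184
```

View pics/m.png

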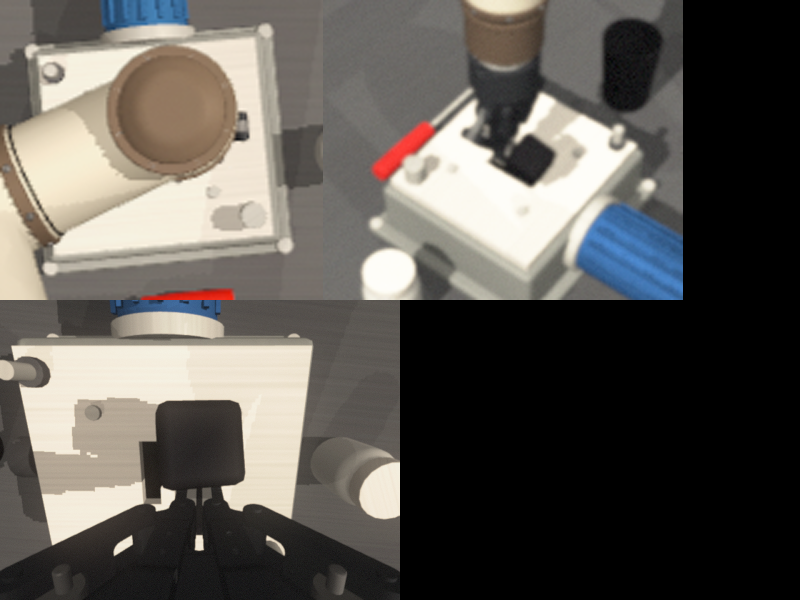

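{"api": "play_rows", "payload": {
  "targets": [
    {"gripper": 1,"tx": -0.06,"ty": 0,"tz": 0,"spin": 0},
    {"gripper": 1,"tx": -0.2,"ty": 0,"tz": 0,"spin": 0},
    {"gripper": 1,"tx": -0.38,"ty": 0,"tz": -0.1,"spin": 0},
    {"gripper": 1,"tx": -0.4,"ty": 0,"tz": -0.3,"spin": 0},
    {"gripper": 1,"tx": -0.4,"ty": 0,"tz": -0.38,"spin": 0},
    {"gripper": 1,"tx": -0.4,"ty": 0,"tz": -0.38,"spin": 0},
    {"gripper": 1,"tx": -0.4,"ty": 0,"tz": -0.38,"spin": 0}
  ]
}}

```text
clock: 15.32
position: [432.3, 69.9, 245.0]
ee_rot: [0.999, 0.047, 0.0, -0.0]
contact_force: [-0.2, -0.6, -0.3]
gripper_width: 0.0
```

```bash
python3 snap.py n; python3 kn.py top_n.npz wrist_n.npz scene_n.npz
```

```text
15.325 [432.3  69.9 245. ] [ 9.989e-01  4.750e-02  3.000e-04 -2.000e-04] [-0.2 -0.6 -0.3]
TCP gearbox fwd,left -93.71335180317266 -27.331877049218875
top_n.npz 228 top mid gearbox [ 43.5 -27.1 147.6] lever~ 0.287 yoke~ 0.181 | plane lever 0.223 yoke 0.147
wrist_n.npz 2766 top mid gearbox [ 28.8 -29.6 148.1] lever~ 0.192 yoke~ 0.197 | plane lever -0.068 yoke 0.199
scene_n.npz 170 top mid gearbox [ 44.6 -32.7 146.9] lever~ 0.295 yoke~ 0.219 | plane lever 0.246 yoke 0.17
```

View pics/n.png

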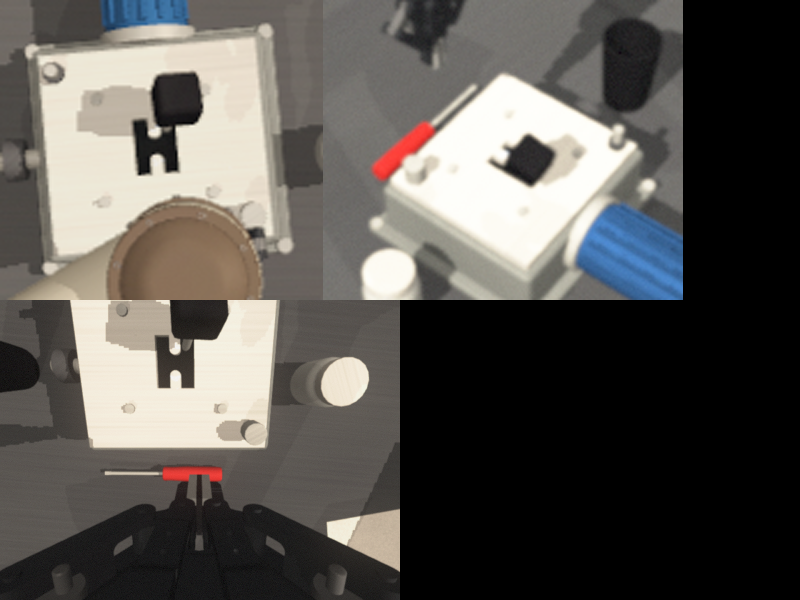

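```bash
python3 -c "
import sys
import kn
for f in('top_n.npz','scene_n.npz'): kn.knob(f,Zmin=163)
from bench import *
print(job_done(),read_state()['contact_force'])"
```

```text
top_n.npz 278 top mid gearbox [ 44.5 -27.  145. ] lever~ 0.298 yoke~ 0.184 | plane lever 0.251 yoke 0.165
scene_n.npz 229 top mid gearbox [ 45.7 -33.3 143.1] lever~ 0.309 yoke~ 0.229 | plane lever 0.315 yoke 0.248
the job is handed in; nothing more can be done
the job is handed in; nothing more can be done
```

I pushed the lever into third with the closed fingertips, without pinching the knob, then backed the arm off and handed the job in at about 15 s. No verdict was reported.

- **Path:** The lever started in second (near left). I pushed it to the middle from the near side, across to the right from the left side, and forward from the near side. It came up against its stop at about 8.5 N.
- **Last checks:**
  - The top and scene cameras put the knob at forward tilt 0.30–0.31 rad and sideways tilt 0.18–0.23 rad.
  - A separate slope fit of the knob's top face disagreed. It read 0.25 rad forward from the top camera (below the 0.26 limit) and 0.32 from the scene camera; the fit is noisy.
  - The wrist camera saw only part of the knob after I backed off, so I ignored its final reading.
- **Near-trouble:** During the first sideways push the gripper rested on the top of the knob with about 15 N upward. I backed off, raised the tool 20 mm and finished the push with light force.
- **Other things:** The bolt, collet, screwdriver and jar looked unmoved in the last pictures. I didn't measure any of the bystanders' positions. The wrench and calculator were outside those last views, but the arm never went near them.

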